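# Take the spool bracket off its keyhole screw

### The job

Two steel hangers hang by keyholes on the screws of the small wooden board. Take down the spool bracket (the one with the flat foot and the thick upright post): lift it until the screw head stands in the round part of its keyhole and pull it off towards you. Stand it upright on its foot in the middle of the grey soldering block that lies to the right of the board, ready for repair, and leave the hook hanger hanging on its screw.

Things in the scene. Friction and masses are not known exactly. Their poses are not given: they have to be found in the camera images.
- bracket_post (a point): Spool bracket at its grip: solid upright steel post, 24 (x) x 14 mm (y), on the foot of the bracket, ending 105 mm above the foot's underside. Point: on the post's axis, 20 mm below its top, 85 mm above the foot's underside, 52 mm in front of the board's face. Axes: x into the board, z up, y to the left of one facing the board, square to the post. Grip the post from above, across y.
- bracket_foot (a point): Same bracket (loose, 0.13 to 0.25 kg, mostly in the post, same axes) at the centre of its foot's underside, 19 mm further in +x than the post's axis. Foot 60 mm wide (y), 66 mm deep, 5 mm thick; it stands freely on it. Behind the foot rises the back plate, 60 mm wide, 115 mm high, 5 mm thick, flat against the board. Hung, the underside is 30 mm above the bench.
- bracket_hole (a point): Same bracket, centre of the round hole (36 mm across) of the keyhole in its back plate; a slot 13 mm wide leads up from it and holds the screw at its top end, 34 mm above this point. Raise the bracket 34 mm (26 to 42 mm does) to bring the hole over the screw head, then move it along its -x; after 20 mm it is free of the screw.
- board: Fixed wooden board standing on the bench, 260 mm wide, top edge 155 mm up. Origin: on the bench below the middle of its front face; x into the board, z up. Two screws, 65 mm either side of the middle, 130 mm up: shank 6 mm, head 20 mm across, standing 11 mm off the face. The spool bracket hangs on one, the hook hanger on the other; which is which varies.
- block_top (a point): Grey soldering block with a dark round patch, 100 x 68 x 24 mm, loose, 0.5 kg, flat on the bench right of the board. Point: centre of its top face, 24 mm up; x along its 100 mm, z up. It is the largest of three flat blocks whose places vary (the others: black rubber 60 x 60 x 22 mm, bright steel 75 x 75 x 18 mm).
- hook_plate (a point): Hook hanger, to be left hanging: loose, the same keyhole back plate but with a bent round rod hook, no foot and no post; 130 mm beside the bracket. Point: centre of its back plate, z up.
Mind the look-alikes: they are no part of the job. What is shaped like the part that bears bracket_post but pink is not meant.

How it is judged:
By the outcome, as a careful person would: the job done as asked, in the order asked, and still so for the second after the job is handed in, with the robot touching nothing.
It also fails if it takes over 40 s, if anything falls off the work surface, if the arm or the gripper's body presses on something with over 40 N, if the wrist force passes 120 N, or if a joint passes its speed limit or range.

### The arm

A 7-joint arm with a two-finger parallel gripper is mounted at the origin on a cart in front of the work surface, level with it; the furniture and walls round the work are solid. World frame = base frame: x ahead of the robot, y to its left, z up, the work surface at z = 0. Lengths are in mm, angles in rad, forces in N, time in s.
With the tool pointing down it reaches from about 350 to 900 mm from the base axis. Payload 7.2 kg.
Tool frame: the origin (TCP) lies where the fingers leave the gripper's body, on its centre line; the fingertips stand 80 mm ahead of it and the grasp point (between the pads) lies 61 mm ahead of it; z points along the fingers, y is the line along which they close (so a half turn about z gives the same grasp; the last joint's range is limited). The gripper opens to 88 mm and grips with 3 to 60 N. Pads are 20 mm wide; open, the fingers measure 115 mm over their backs; the gripper's body (75 mm by 178 mm) begins 61 mm behind the grasp point.
Start: joints at [1.175, 0.411, -0.013, 1.596, 0.006, 1.134, -0.082], TCP at [201.213, -591.726, 302.653] pointing down, gripper open.
Joint ranges: [-2.95, 2.95], [-0.29, 1.99], [-1.47, 1.44], [0.14, 2.54], [-1.03, 4.17], [0.13, 1.85], [-2.86, 2.86]. Speed limits (rad/s): [2.39, 2.39, 3.01, 3.01, 3.14, 3.14, 3.14].

### API

Orientations are given as a unit quaternion [x, y, z, w].
In Python, from rig import bot gives the robot as it stands.
- The arm moves only by the tool arm_command, never from a script. Its argument "motion" is a list of rows, each a list of 6 numbers: the shift along the world's x, y, z normalised to -1 to 1, where 1 is 0.08 m, then the turn, a rotation vector about the world's x, y, z normalised to -1 to 1, where 1 is pi rad. In form: [[tx, ty, tz, rx, ry, rz], ...]. A call has exactly 10 rows; each row is the pose to reach, as a shift and turn from the pose commanded when the call began, turning the shorter way round; what a row does not reach only later rows make up. A row lasts 1/12 s, in which the tool goes at most 41.7 mm and 7.16 degrees, less where a joint would pass 70% of its speed; a pose out of reach is approached as far as the arm can. A call with a number of a shift or a turn outside -1 to 1 is refused whole. A call with a gripper value outside its range is refused whole. "grip" is the opening, from -1 (shut) to 1 (fully open), so that 0 is half open, set as the call begins (left out, the last holds). The fingers move at their own pace and stop on an object; the grip force is fixed at half the most. Time passes only in rows, so rows that repeat a pose let the fingers close, or fill a call up. It gives the time, the measured TCP pose, the force, the opening and the grip force at its end, in the units of the state.
- bot.sense(): the state, without advancing time (a new reading comes with each control period).
- bot.camera(name): name is "side" or "top"; returns a dict with "color" (480x640x3 uint8, red, green, blue), "fov_y" (degrees; the focal length in pixels is half the picture's height over the tangent of half this angle, whatever the lens; pixels are square), "cx", "cy" (the principal point, pixels), "R" (3x3) and "t" (3): a world point X has camera coordinates R X + t. Camera axes: x right, y down, z forward; pixel columns grow to the right and rows downward; lengths in mm; the calibration is good to about 2 mm. A picture is of the moment at which its call begins. There is no depth.
- bot.job_done(): hands the job in; it is judged then, once.
Trained networks look in a picture, given as the dict that the camera call returned (one of the last four; its "shot" number tells which), for a name from the list of things; names that differ only in an ending like _2 or _b are one class to them, and where a whole thing is asked for, a point or a joint stands for the part that bears it (a point fixed in the world has none). Each returns a list of dicts, best first, with "p" (0 to 1); they miss things now and then, are a little off and sometimes report something else, mostly with a low value. They report only what shows in the picture. A call takes as long as a camera call. They do not tell look-alikes from the thing itself.
- bot.masks_of(query, picture): "mask" (480x640 bool, what is visible of it) and "point" ([column, row] in pixels, amid what is visible of it).
- bot.spot_point(query, picture): "point" ([column, row] in pixels: a listed point, or the origin of a listed thing).
The state is a dict: "t": time; "q": joint angles; "qd": joint speeds; "joint_torque": joint torques, N m; "tcp_pos": TCP position; "ee_rot": TCP orientation; "ft_force": force on the tool from outside, world axes, zero at the start; "wrist_torque": the same for the moment, N m; "grip_width": opening from 0.0 (shut) to 1.0 (fully open); "finger_force": force on a finger pad.
Only numpy, scipy, OpenCV 4.12 (cv2) and the standard library are available. Lean on these libraries where they do the work, as an engineer would, in place of code of your own. Each camera call takes 0.05 s, during which the arm holds its last target. There are 200 camera calls.

## Working session

There is one attempt and no reset: what is moved stays moved. The work goes in short steps, Python scripts to look and compute and a tool call to move; the robot and the scene stay as the last step left them, time stands still between calls to the robot, and variables do not carry over. Pictures are saved under pics/ and viewed, at most 10 in all, crops included, and the job is handed in when it is done.

Besides the shell and the picture viewer there is one more tool, called in YAML: its name, and indented under it one key for each argument. arm_command: Moves the arm, as the interface text tells. Scaled input: -1 to 1 covers 0.08 m each way for a shift and pi rad each way for a turn. Its arguments: {"type":"object","properties":{"motion":{"type":"array","items":{"type":"array","items":{"type":"number"}}},"grip":{"type":"number"}},"required":["motion"]}

```bash
mkdir -p pics
cat > h.py <<'E'
from rig import bot
import numpy as np, cv2
def f(p): return p["color"].shape[0]/2/np.tan(np.radians(p["fov_y"])/2)
def ray(p,uv):
    R=np.array(p["R"]);t=np.array(p["t"]);d=R.T@np.array([(uv[0]-p["cx"])/f(p),(uv[1]-p["cy"])/f(p),1]);return -R.T@t,d/np.linalg.norm(d)
def atz(p,uv,z):
    o,d=ray(p,uv);return o+d*(z-o[2])/d[2]
def tri(p,a,q,b):
    o,d=ray(p,a);o2,e=ray(q,b);A=np.stack([d,-e],1);s=np.linalg.lstsq(A,o2-o,rcond=None)[0]
    x,y=o+d*s[0],o2+e*s[1];return (x+y)/2,np.linalg.norm(x-y)
def proj(p,X):
    c=np.array(p["R"])@np.array(X)+np.array(p["t"]);return np.array([p["cx"]+f(p)*c[0]/c[2],p["cy"]+f(p)*c[1]/c[2]])
E
python3 - <<'E'
from h import *
np.set_printoptions(precision=1,suppress=True)
P={}
for n in("side","top"):
    p=P[n]=bot.camera(n);cv2.imwrite(f"pics/{n}0.png",p["color"][:,:,::-1])
    print(n,"pos",ray(p,(320,240)),p["fov_y"])
    for q in("bracket_post","bracket_foot","bracket_hole","board","block_top","hook_plate"):
        print(q,[(np.round(r["point"],1).tolist(),round(r["p"],2)) for r in bot.spot_point(q,p)][:4])
print(bot.sense())
E
```

```text
side pos (array([522.4, 682.9, 610.4]), array([ 0. , -0.8, -0.6])) 57.22973965640303
bracket_post [([362.4, 266.8], 0.93), ([295.1, 303.1], 0.77)]
bracket_foot [([284.0, 339.4], 0.86), ([344.8, 297.2], 0.68)]
bracket_hole [([259.4, 312.7], 0.92), ([328.8, 272.0], 0.77)]
board [([269.1, 316.6], 0.75)]
block_top [([371.1, 202.0], 0.65)]
hook_plate [([269.2, 260.4], 0.91)]
top pos (array([ 525.6,   19.7, 1019.8]), array([ 0.,  0., -1.])) 49.41591091827919
bracket_post [([218.8, 223.5], 0.94), ([289.6, 287.7], 0.91)]
bracket_foot [([226.4, 216.8], 0.92), ([289.1, 274.9], 0.63), ([442.4, 306.7], 0.24)]
bracket_hole [([219.8, 198.3], 0.64), ([286.8, 258.5], 0.6)]
board [([260.5, 203.8], 0.7)]
block_top [([443.0, 308.1], 0.67), ([224.2, 217.3], 0.48)]
hook_plate [([290.3, 193.3], 0.73)]
{'t': 0.7, 'q': array([ 1.2,  0.4, -0. ,  1.6,  0. ,  1.1, -0.1]), 'qd': array([-0., -0., -0., -0.,  0., -0.,  0.]), 'joint_torque': array([  0. , -58.8,   0.6, -29.1,  -0.1,   0. ,   0. ]), 'tcp_pos': array([ 201.2, -591.7,  302.7]), 'ee_rot': array([1. , 0.2, 0. , 0. ]), 'ft_force': array([-0.7, -0.4, -0. ]), 'wrist_torque': array([-0., -0.,  0.]), 'finger_force': 0.0, 'grip_width': 0.9998502630064398}
```

View pics/side0.png

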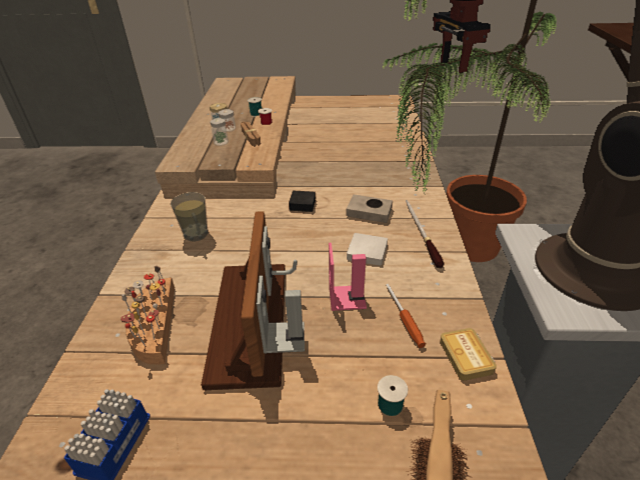

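View pics/top0.png

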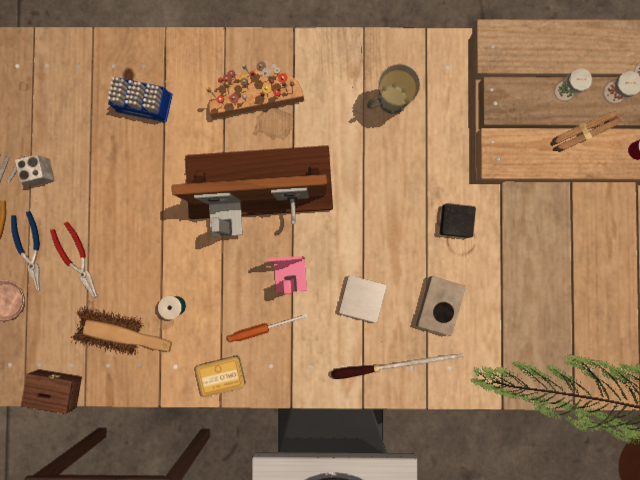

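The top view shows the steel bracket at (219,224) and the hook hanger at (291,195). The grey block with the dark patch is at (440,306). In the side view the steel bracket is at (295,303).

Candidates for the bracket are the steel one at top (219,224) / side (295,303), and the pink look-alike standing free at top (289,280) / side (362,267). I choose the steel one on the board. For the block, the other two are the black one at (457,221) and the bright one at (362,299); I choose the one with the patch.

Run:
```python
from h import *
np.set_printoptions(precision=1,suppress=True)
s=bot.camera("side");t=bot.camera("top")
def pick(q,p,near):
    r=bot.spot_point(q,p); r=[x["point"] for x in r if np.hypot(*(np.array(x["point"])-near))<45]; return r[0] if r else None
for q,a,b in(("bracket_post",(295,303),(219,224)),("bracket_foot",(284,339),(226,217)),("bracket_hole",(259,312),(220,198)),("board",(269,316),(260,204)),("block_top",(371,208),(440,306)),("hook_plate",(269,260),(290,193))):
    x,y=pick(q,s,a),pick(q,t,b)
    print(q,x,y, tri(s,x,t,y) if x is not None and y is not None else None)
for q,z,near in(("block_top",24,(440,306)),("board",155,(250,185))):
    for r in bot.masks_of(q,t)[:2]:
        m=r["mask"].astype(np.uint8);c=cv2.minAreaRect(cv2.findNonZero(m));bx=cv2.boxPoints(c)
        W=np.array([atz(t,u,z) for u in bx]);print(q,r["p"],bx.tolist(),W[:,:2],W.mean(0))
        for i in range(2):
            e=W[i+1]-W[i];print("edge",np.linalg.norm(e),np.degrees(np.arctan2(e[1],e[0])))
a=cv2.resize(t["color"][140:260,150:310],None,fx=5,fy=5,interpolation=2)
cv2.imwrite("pics/c1.png",a[:,:,::-1])
b=cv2.resize(s["color"][200:390,190:320],None,fx=3,fy=3,interpolation=2)
cc=cv2.resize(t["color"][260:350,400:480],None,fx=5,fy=5,interpolation=2)
o=np.zeros((570,790,3),np.uint8);o[:,:390]=b;o[:450,390:790]=cc
cv2.imwrite("pics/c2.png",o[:,:,::-1])
```

```text
bracket_post [295.1, 302.4] [216.5, 225.1] (array([587.7, 208.9, 111.4]), np.float64(4.367000747223952))
bracket_foot [283.7, 336.8] [225.3, 215.3] (array([611.8, 209.5,  29. ]), np.float64(5.415091754383293))
bracket_hole [258.0, 310.1] [216.9, 200.8] (array([639.3, 212.6,  96.8]), np.float64(10.298774235453504))
board [270.0, 317.1] [258.4, 202.9] (array([640.9, 149.3,   9.6]), np.float64(0.4272489986244722))
block_top [370.9, 199.9] [443.2, 308.0] (array([ 440.3, -204. ,   31.2]), np.float64(1.119886350973352))
hook_plate [269.1, 262.4] [289.6, 192.2] (array([648. ,  83.3,  83.5]), np.float64(7.739687229024933))
block_top 0.72 [[414.0756530761719, 325.2540588378906], [429.8377990722656, 274.0270080566406], [466.6594543457031, 285.3567199707031], [450.8973083496094, 336.5837707519531]] [[ 407.3 -150.3]
 [ 504.5 -180.5]
 [ 483.3 -250.4]
 [ 386.3 -220. ]] [ 445.4 -200.3   24. ]
edge 101.75857731516528 -17.238809318021136
edge 73.00139523101029 -106.85376043067667
board 0.87 [[169.55645751953125, 153.90272521972656], [328.3735656738281, 143.97666931152344], [332.5097351074219, 210.15565490722656], [173.692626953125, 220.0817108154297]] [[705.8 280.1]
 [723.4  14.5]
 [612.5   7.2]
 [594.8 271.5]] [659.1 143.3 155. ]
edge 266.16276632461506 -86.19775813349202
edge 111.1337814177573 -176.20440895332843
```

View pics/c1.png

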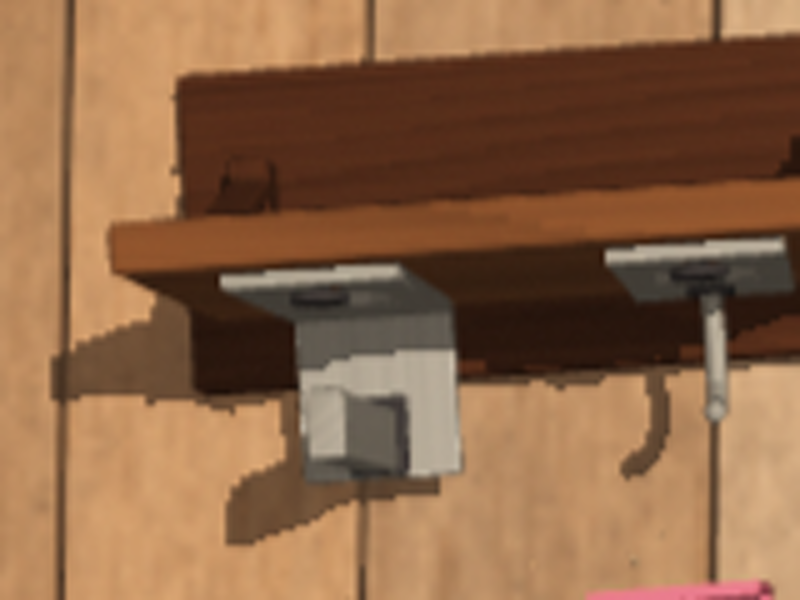

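View pics/c2.png

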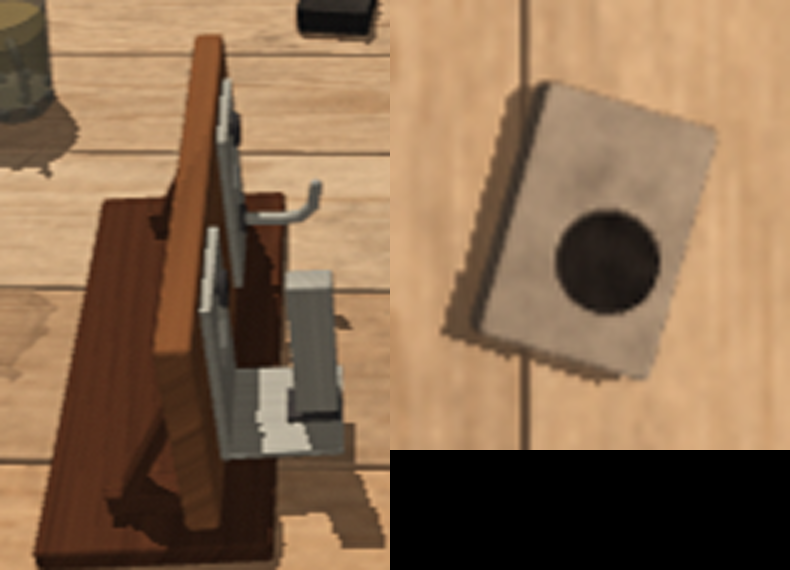

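Crop 1 shows the grey steel bracket (L-shaped foot and post) hanging left of the hook; its post top is near (215,225) in the full image. Crop 2 confirms this from the side, and shows the grey block with the round patch, with its top-face corners clear.

Run:
```python
from h import *
np.set_printoptions(precision=1,suppress=True)
t=bot.camera("top");s=bot.camera("side")
g=lambda x,y,o,k=5:((x+.5)/k-.5+o[0],(y+.5)/k-.5+o[1])
O=(150,140)
def seg(n,a,b,z):
    A,B=atz(t,g(*a,O),z),atz(t,g(*b,O),z);e=A-B;print(n,A,B,np.linalg.norm(e),"yaw",np.degrees(np.arctan2(-e[0],e[1])))
seg("boardfront",(112,271),(800,202),155)
seg("spoolplate",(222,281),(405,266),145);seg("hookplate",(605,255),(785,240),145)
seg("footfront",(303,481),(462,473),30)
print("posttop",atz(t,g(326,424,O),135), "net",atz(t,(216.5,225.1),115))
B=np.array([atz(t,g(x,y,(400,260)),24) for x,y in((158,82),(327,128),(255,380),(90,332))])
print(B,B.mean(0))
for i in range(4):
    e=B[(i+1)%4]-B[i];print(np.linalg.norm(e),np.degrees(np.arctan2(e[1],e[0])))
# side view: post top centre, px crop (309,280) x3
print("post tri",tri(s,g(309,280,(190,200),3),t,g(326,424,O)))
st=bot.sense();from scipy.spatial.transform import Rotation as R
print(R.from_quat(st["ee_rot"]).as_matrix())
```

```text
boardfront [638.8 275.  155. ] [662.8  45.6 155. ] 230.6596322478715 yaw 5.978388400268305
spoolplate [636.8 240.7 145. ] [642.1 179.  145. ] 61.96314857419035 yaw 4.933636168488873
hookplate [646.1 111.5 145. ] [651.5  50.8 145. ] 60.89790229130865 yaw 5.012075121895504
footfront [575.2 237.8  30. ] [578.5 177.3  30. ] 60.60900866532383 yaw 3.1393104529797657
posttop [589.4 207.1 135. ] net [589.6 208.3 115. ]
[[ 500.7 -183.1   24. ]
 [ 483.6 -247.2   24. ]
 [ 388.2 -219.4   24. ]
 [ 405.9 -157.    24. ]] [ 444.6 -201.7   24. ]
66.39099515873727 -104.96739712762879
99.38391622809381 163.77500693550195
64.90357004008605 74.12714367169542
98.33672362420897 -15.36691787617877
post tri (array([588.9, 207.9, 130.9]), np.float64(1.4329041583757571))
[[ 0.9  0.3 -0. ]
 [ 0.3 -0.9 -0. ]
 [-0.   0.  -1. ]]
```

Run:
```python
from h import *
np.set_printoptions(precision=1,suppress=True)
t=bot.camera("top");s=bot.camera("side")
for a in((388,62),(430,190),(405,130),(440,10)):
    for b in((475,378),(570,357)): print(a,b,tri(s,a,t,b))
for X in((201,-592,303),(201,-592,223),(300,-400,303),(395,-192,303)): print(X,proj(s,X),proj(t,X))
st=bot.sense();R=__import__("scipy.spatial.transform",fromlist=["Rotation"]).Rotation
m=R.from_quat(st["ee_rot"]).as_matrix();print(st["tcp_pos"],"tool y angle",np.degrees(np.arctan2(m[1,1],m[0,1])))
a=np.hstack([cv2.resize(s["color"][0:260,360:620],(400,400)),cv2.resize(t["color"][330:480,450:600],(400,400))])
cv2.imwrite("pics/pl.png",a[:,:,::-1])
```

```text
(388, 62) (475, 378) (array([ 405.5, -167.9,  363.4]), np.float64(44.64884642176619))
(388, 62) (570, 357) (array([ 406.8, -307.1,  318.9]), np.float64(10.47772993764668))
(430, 190) (475, 378) (array([ 298.2, -265.6,   19.6]), np.float64(19.057344734391833))
(430, 190) (570, 357) (array([ 276. , -509.3, -129.7]), np.float64(92.652410024239))
(405, 130) (475, 378) (array([ 362. , -213.2,  206.2]), np.float64(26.55981978668712))
(405, 130) (570, 357) (array([ 355.2, -399.9,  118.6]), np.float64(21.330772168095656))
(440, 10) (475, 378) (array([ 375.7, -141. ,  447. ]), np.float64(50.153061975751314))
(440, 10) (570, 357) (array([ 374.7, -250. ,  426.8]), np.float64(92.40781864832928))
(201, -592, 303) [457.6  34.4] [779.2 506.5]
(201, -592, 223) [452.5  65.3] [732.7 481.5]
(300, -400, 303) [432.2  56. ] [634.4 430.9]
(395, -192, 303) [401.3  87.6] [479.8 359.2]
[ 201.2 -591.7  302.7] tool y angle -71.21501110585312
```

View pics/pl.png

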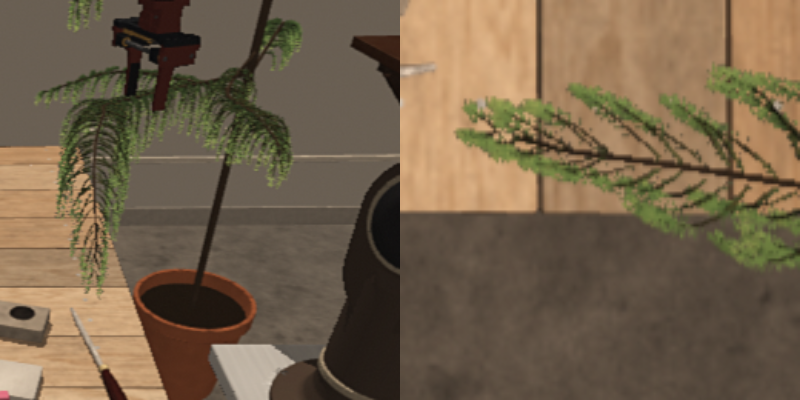

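Run:
```python
from h import *
np.set_printoptions(precision=1,suppress=True)
t=bot.camera("top");s=bot.camera("side")
for a in((485,192),(485,205)):
    for b in((640,455),(655,455)): print(a,b,tri(s,a,t,b))
for b in((475,378),(500,378),(530,382),(560,388),(590,395),(620,397)):
    r=[]
    for z in range(-100,600,100):
        X=atz(t,b,z);r.append((z,X[:2].round(),proj(s,X).round()))
    print(b,*r)
```

```text
(485, 192) (640, 455) (array([   7. , -757.5, -296. ]), np.float64(89.54524581115135))
(485, 192) (655, 455) (array([ -10.5, -815.8, -332. ]), np.float64(99.35563343837113))
(485, 205) (640, 455) (array([ -28.2, -815.2, -393.1]), np.float64(90.01312745042898))
(485, 205) (655, 455) (array([ -48.5, -880.5, -436. ]), np.float64(100.59545708380487))
(475, 378) (-100, array([ 282., -301.]), array([424., 221.])) (0, array([ 304., -272.]), array([423., 196.])) (100, array([ 325., -243.]), array([420., 166.])) (200, array([ 347., -215.]), array([418., 131.])) (300, array([ 369., -186.]), array([415.,  90.])) (400, array([ 391., -158.]), array([411.,  40.])) (500, array([ 412., -129.]), array([407., -22.]))
(500, 378) (-100, array([ 282., -354.]), array([421., 210.])) (0, array([ 304., -320.]), array([420., 186.])) (100, array([ 326., -287.]), array([418., 157.])) (200, array([ 347., -254.]), array([415., 124.])) (300, array([ 369., -220.]), array([412.,  84.])) (400, array([ 391., -187.]), array([409.,  36.])) (500, array([ 413., -154.]), array([405., -25.]))
(530, 382) (-100, array([ 274.,
[... 708 characters left out ...]
rray([ 248., -544.]), array([423., 176.])) (0, array([ 272., -493.]), array([422., 155.])) (100, array([ 297., -443.]), array([420., 130.])) (200, array([ 322., -393.]), array([418., 101.])) (300, array([ 347., -342.]), array([415.,  65.])) (400, array([ 372., -292.]), array([412.,  22.])) (500, array([ 397., -242.]), array([408., -32.]))
(620, 397) (-100, array([ 244., -607.]), array([422., 166.])) (0, array([ 269., -551.]), array([420., 146.])) (100, array([ 294., -495.]), array([418., 122.])) (200, array([ 319., -439.]), array([416.,  94.])) (300, array([ 344., -383.]), array([414.,  60.])) (400, array([ 370., -327.]), array([411.,  18.])) (500, array([ 395., -271.]), array([407., -35.]))
```

arm_command:
  motion:
    - [0.0, 0.05, 0.1, 0, 0, 0]
    - [0.05, 0.1, 0.2, 0, 0, 0]
    - [0.1, 0.2, 0.3, 0, 0, 0]
    - [0.15, 0.3, 0.4, 0, 0, 0]
    - [0.2, 0.4, 0.5, 0, 0, 0]
    - [0.25, 0.5, 0.5, 0, 0, 0]
    - [0.3, 0.6, 0.5, 0, 0, 0]
    - [0.35, 0.75, 0.5, 0, 0, 0]
    - [0.4, 0.9, 0.5, 0, 0, 0]
    - [0.5, 1, 0.5, 0, 0, 0]
  grip: 1

```text
t: 2.63
tcp_pos: [241.0, -510.0, 342.3]
ee_rot: [0.987, 0.163, -0.0, -0.0]
ft_force: [-0.3, -0.9, 0.9]
grip_width: 1.001
finger_force: 0.0
```

arm_command:
  motion:
    - [0.05, 0.1, 0, 0, 0, 0]
    - [0.1, 0.2, 0, 0, 0, 0]
    - [0.15, 0.3, 0, 0, 0, 0]
    - [0.2, 0.4, 0, 0, 0, 0]
    - [0.25, 0.5, 0, 0, 0, 0]
    - [0.3, 0.6, 0, 0, 0, 0]
    - [0.35, 0.7, 0, 0, 0, 0]
    - [0.4, 0.8, 0, 0, 0, 0]
    - [0.45, 0.9, 0, 0, 0, 0]
    - [0.5, 1, 0, 0, 0, 0]

```text
t: 3.47
tcp_pos: [281.6, -430.9, 342.7]
ee_rot: [0.987, 0.163, 0.0, 0.0]
ft_force: [-0.9, -0.1, -0.1]
grip_width: 1.0
finger_force: 0.0
```

arm_command:
  motion:
    - [0.05, 0.1, 0, 0, 0, 0]
    - [0.1, 0.2, 0, 0, 0, 0]
    - [0.15, 0.3, 0, 0, 0, 0]
    - [0.2, 0.4, 0, 0, 0, 0]
    - [0.25, 0.5, 0, 0, 0, 0]
    - [0.3, 0.6, 0, 0, 0, 0]
    - [0.35, 0.7, 0, 0, 0, 0]
    - [0.4, 0.8, 0, 0, 0, 0]
    - [0.45, 0.9, 0, 0, 0, 0]
    - [0.5, 1, 0, 0, 0, 0]

```text
t: 4.3
tcp_pos: [321.6, -350.9, 342.7]
ee_rot: [0.987, 0.163, 0.0, 0.0]
ft_force: [-0.4, -0.9, -0.3]
grip_width: 1.002
finger_force: 0.0
```

arm_command:
  motion:
    - [0.05, 0.1, 0, 0, 0, 0]
    - [0.1, 0.2, 0, 0, 0, 0]
    - [0.15, 0.3, 0, 0, 0, 0]
    - [0.2, 0.4, 0, 0, 0, 0]
    - [0.25, 0.5, 0, 0, 0, 0]
    - [0.3, 0.6, 0, 0, 0, 0]
    - [0.35, 0.7, 0, 0, 0, 0]
    - [0.4, 0.8, 0, 0, 0, 0]
    - [0.45, 0.9, 0, 0, 0, 0]
    - [0.5, 1, 0, 0, 0, 0]

```text
t: 5.13
tcp_pos: [361.6, -270.9, 342.7]
ee_rot: [0.987, 0.163, 0.0, 0.0]
ft_force: [-0.3, -0.5, 0.1]
grip_width: 0.999
finger_force: 0.0
```

arm_command:
  motion:
    - [0.05, 0.1, 0, 0, 0, 0]
    - [0.1, 0.2, 0, 0, 0, 0]
    - [0.15, 0.3, 0, 0, 0, 0]
    - [0.2, 0.4, 0, 0, 0, 0]
    - [0.25, 0.5, 0, 0, 0, 0]
    - [0.3, 0.6, 0, 0, 0, 0]
    - [0.35, 0.7, 0, 0, 0, 0]
    - [0.4, 0.8, 0, 0, 0, 0]
    - [0.45, 0.9, 0, 0, 0, 0]
    - [0.5, 1, 0, 0, 0, 0]

```text
t: 5.97
tcp_pos: [401.6, -190.9, 342.7]
ee_rot: [0.987, 0.163, 0.0, 0.0]
ft_force: [-0.1, 0.4, 0.2]
grip_width: 1.001
finger_force: 0.0
```

arm_command:
  motion:
    - [0.05, 0.1, 0, 0, 0, 0]
    - [0.1, 0.2, 0, 0, 0, 0]
    - [0.15, 0.3, 0, 0, 0, 0]
    - [0.2, 0.4, 0, 0, 0, 0]
    - [0.25, 0.5, 0, 0, 0, 0]
    - [0.3, 0.6, 0, 0, 0, 0]
    - [0.35, 0.7, 0, 0, 0, 0]
    - [0.4, 0.8, 0, 0, 0, 0]
    - [0.45, 0.9, 0, 0, 0, 0]
    - [0.5, 1, 0, 0, 0, 0]

```text
t: 6.8
tcp_pos: [441.6, -110.9, 342.6]
ee_rot: [0.987, 0.163, -0.0, 0.0]
ft_force: [0.3, -0.3, -0.6]
grip_width: 1.002
finger_force: 0.0
```

arm_command:
  motion:
    - [0.05, 0.1, 0, 0, 0, -0.008]
    - [0.1, 0.2, 0, 0, 0, -0.016]
    - [0.15, 0.3, 0, 0, 0, -0.024]
    - [0.2, 0.4, 0, 0, 0, -0.032]
    - [0.25, 0.5, 0, 0, 0, -0.04]
    - [0.3, 0.6, 0, 0, 0, -0.048]
    - [0.35, 0.7, 0, 0, 0, -0.056]
    - [0.4, 0.8, 0, 0, 0, -0.064]
    - [0.45, 0.9, 0, 0, 0, -0.072]
    - [0.5, 1, 0, 0, 0, -0.077]

```text
t: 7.63
tcp_pos: [481.5, -30.9, 342.6]
ee_rot: [0.999, 0.042, -0.0, -0.0]
ft_force: [-0.4, 0.3, 0.6]
grip_width: 0.994
finger_force: 0.0
```

arm_command:
  motion:
    - [0.05, 0.1, 0, 0, 0, 0]
    - [0.1, 0.2, 0, 0, 0, 0]
    - [0.15, 0.3, 0, 0, 0, 0]
    - [0.2, 0.4, 0, 0, 0, 0]
    - [0.25, 0.5, 0, 0, 0, 0]
    - [0.3, 0.6, 0, 0, 0, 0]
    - [0.35, 0.7, 0, 0, 0, 0]
    - [0.4, 0.8, 0, 0, 0, 0]
    - [0.45, 0.9, 0, 0, 0, 0]
    - [0.5, 1, 0, 0, 0, 0]

```text
t: 8.47
tcp_pos: [521.6, 49.0, 342.6]
ee_rot: [0.999, 0.043, -0.0, 0.0]
ft_force: [0.9, 0.3, 0.5]
grip_width: 0.995
finger_force: 0.0
```

arm_command:
  motion:
    - [0.05, 0.1, 0, 0, 0, 0]
    - [0.1, 0.2, 0, 0, 0, 0]
    - [0.15, 0.3, 0, 0, 0, 0]
    - [0.2, 0.4, 0, 0, 0, 0]
    - [0.25, 0.5, 0, 0, 0, 0]
    - [0.3, 0.6, 0, 0, 0, 0]
    - [0.35, 0.7, 0, 0, 0, 0]
    - [0.4, 0.8, 0, 0, 0, 0]
    - [0.45, 0.9, 0, 0, 0, 0]
    - [0.5, 1, 0, 0, 0, 0]

```text
t: 9.3
tcp_pos: [561.6, 129.1, 342.6]
ee_rot: [0.999, 0.043, -0.0, 0.0]
ft_force: [-0.2, -0.1, 0.1]
grip_width: 0.998
finger_force: 0.0
```

arm_command:
  motion:
    - [0.04, 0.1, -0.0, 0, 0, 0]
    - [0.08, 0.2, -0.1, 0, 0, 0]
    - [0.12, 0.32, -0.2, 0, 0, 0]
    - [0.16, 0.44, -0.3, 0, 0, 0]
    - [0.2, 0.56, -0.4, 0, 0, 0]
    - [0.24, 0.68, -0.5, 0, 0, 0]
    - [0.28, 0.8, -0.6, 0, 0, 0]
    - [0.32, 0.9, -0.7, 0, 0, 0]
    - [0.355, 0.98, -0.8, 0, 0, 0]
    - [0.355, 0.98, -0.9, 0, 0, 0]

```text
t: 10.13
tcp_pos: [589.7, 208.5, 269.7]
ee_rot: [0.999, 0.044, -0.0, -0.0]
ft_force: [0.7, 0.1, 1.0]
grip_width: 1.001
finger_force: 0.0
```

Run:
```python
from h import *
t=bot.camera("top");s=bot.camera("side")
a=np.hstack([cv2.resize(s["color"][180:380,190:350],(400,500)),cv2.resize(t["color"][150:275,160:260],(400,500))])
cv2.imwrite("pics/pre.png",a[:,:,::-1]);print(bot.sense()["tcp_pos"])
```

```text
[589.07677035 206.41656641 268.77470109]
```

View pics/pre.png

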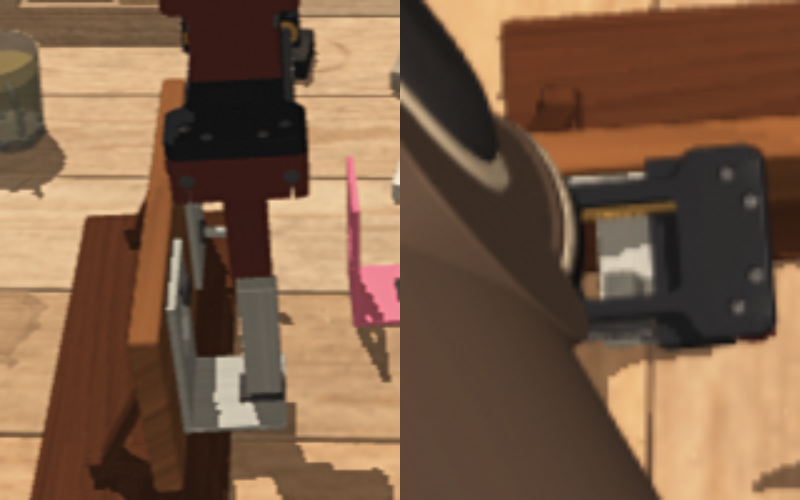

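The side crop shows the open fingers lined up over the steel post (crop column about 255), and the body clears the board.

arm_command:
  motion:
    - [0, 0, -0.1, 0, 0, 0]
    - [0, 0, -0.2, 0, 0, 0]
    - [0, 0, -0.3, 0, 0, 0]
    - [0, 0, -0.4, 0, 0, 0]
    - [0, 0, -0.5, 0, 0, 0]
    - [0, 0, -0.6, 0, 0, 0]
    - [0, 0, -0.7, 0, 0, 0]
    - [0, 0, -0.8, 0, 0, 0]
    - [0, 0, -0.9, 0, 0, 0]
    - [0, 0, -1, 0, 0, 0]

```text
t: 11.07
tcp_pos: [589.6, 206.7, 189.8]
ee_rot: [0.999, 0.043, -0.0, 0.0]
ft_force: [0.2, 0.0, -0.2]
grip_width: 0.997
finger_force: 0.0
```

arm_command:
  motion:
    - [0, 0, -0.04, 0, 0, 0]
    - [0, 0, -0.08, 0, 0, 0]
    - [0, 0, -0.12, 0, 0, 0]
    - [0, 0, -0.16, 0, 0, 0]
    - [0, 0, -0.18, 0, 0, 0]
    - [0, 0, -0.18, 0, 0, 0]
    - [0, 0, -0.18, 0, 0, 0]
    - [0, 0, -0.18, 0, 0, 0]
    - [0, 0, -0.18, 0, 0, 0]
    - [0, 0, -0.18, 0, 0, 0]

```text
t: 11.9
tcp_pos: [589.7, 206.7, 176.5]
ee_rot: [0.999, 0.043, 0.0, -0.0]
ft_force: [0.5, 0.0, -0.6]
grip_width: 1.002
finger_force: 0.0
```

arm_command:
  motion:
    - [0, 0, 0, 0, 0, 0]
    - [0, 0, 0, 0, 0, 0]
    - [0, 0, 0, 0, 0, 0]
    - [0, 0, 0, 0, 0, 0]
    - [0, 0, 0, 0, 0, 0]
    - [0, 0, 0, 0, 0, 0]
    - [0, 0, 0, 0, 0, 0]
    - [0, 0, 0, 0, 0, 0]
    - [0, 0, 0, 0, 0, 0]
    - [0, 0, 0, 0, 0, 0]
  grip: -1

```text
t: 12.73
tcp_pos: [589.6, 206.7, 176.2]
ee_rot: [0.999, 0.043, -0.0, 0.0]
ft_force: [-0.3, 0.5, 0.2]
grip_width: 0.278
finger_force: 0.0
```

arm_command:
  motion:
    - [0, 0, 0, 0, 0, 0]
    - [0, 0, 0, 0, 0, 0]
    - [0, 0, 0, 0, 0, 0]
    - [0, 0, 0, 0, 0, 0]
    - [0, 0, 0, 0, 0, 0]
    - [0, 0, 0, 0, 0, 0]
    - [0, 0, 0, 0, 0, 0]
    - [0, 0, 0, 0, 0, 0]
    - [0, 0, 0, 0, 0, 0]
    - [0, 0, 0, 0, 0, 0]

```text
t: 13.57
tcp_pos: [589.6, 206.8, 176.3]
ee_rot: [0.999, 0.043, -0.0, -0.0]
ft_force: [-0.9, 0.8, -0.6]
grip_width: 0.158
finger_force: 30.0
```

Gripped at 14 mm opening with 30 N. Now lift 34 mm.

arm_command:
  motion:
    - [0, 0, 0.04, 0, 0, 0]
    - [0, 0, 0.09, 0, 0, 0]
    - [0, 0, 0.14, 0, 0, 0]
    - [0, 0, 0.19, 0, 0, 0]
    - [0, 0, 0.24, 0, 0, 0]
    - [0, 0, 0.29, 0, 0, 0]
    - [0, 0, 0.34, 0, 0, 0]
    - [0, 0, 0.39, 0, 0, 0]
    - [0, 0, 0.425, 0, 0, 0]
    - [0, 0, 0.425, 0, 0, 0]

```text
t: 14.4
tcp_pos: [589.7, 206.8, 211.0]
ee_rot: [0.999, 0.043, 0.0, -0.0]
ft_force: [-0.9, 0.2, -1.9]
grip_width: 0.16
finger_force: 30.0
```

arm_command:
  motion:
    - [-0.05, -0.004, 0, 0, 0, 0]
    - [-0.1, -0.009, 0, 0, 0, 0]
    - [-0.15, -0.013, 0, 0, 0, 0]
    - [-0.2, -0.017, 0, 0, 0, 0]
    - [-0.25, -0.021, 0, 0, 0, 0]
    - [-0.3, -0.026, 0, 0, 0, 0]
    - [-0.35, -0.03, 0, 0, 0, 0]
    - [-0.4, -0.034, 0, 0, 0, 0]
    - [-0.45, -0.038, 0, 0, 0, 0]
    - [-0.5, -0.043, 0, 0, 0, 0]

```text
t: 15.23
tcp_pos: [549.2, 203.2, 210.3]
ee_rot: [0.999, 0.043, 0.0, -0.0]
ft_force: [0.7, 0.5, -2.1]
grip_width: 0.157
finger_force: 30.0
```

arm_command:
  motion:
    - [-0.03, 0, 0.1, 0, 0, 0]
    - [-0.06, 0, 0.2, 0, 0, 0]
    - [-0.09, 0, 0.3, 0, 0, 0]
    - [-0.12, 0, 0.4, 0, 0, 0]
    - [-0.15, 0, 0.5, 0, 0, 0]
    - [-0.18, 0, 0.6, 0, 0, 0]
    - [-0.21, 0, 0.7, 0, 0, 0]
    - [-0.24, 0, 0.8, 0, 0, 0]
    - [-0.27, 0, 0.9, 0, 0, 0]
    - [-0.3, 0, 1, 0, 0, 0]

```text
t: 16.07
tcp_pos: [525.3, 203.2, 291.1]
ee_rot: [0.999, 0.043, 0.0, 0.0]
ft_force: [-0.5, -0.7, -2.0]
grip_width: 0.157
finger_force: 30.0
```

arm_command:
  motion:
    - [-0.02, -0.1, 0.03, 0, 0, 0]
    - [-0.04, -0.2, 0.06, 0, 0, 0]
    - [-0.06, -0.3, 0.09, 0, 0, 0]
    - [-0.08, -0.4, 0.12, 0, 0, 0]
    - [-0.1, -0.5, 0.15, 0, 0, 0]
    - [-0.12, -0.6, 0.18, 0, 0, 0]
    - [-0.14, -0.7, 0.21, 0, 0, 0]
    - [-0.16, -0.8, 0.24, 0, 0, 0]
    - [-0.18, -0.9, 0.27, 0, 0, 0]
    - [-0.2, -1, 0.3, 0, 0, 0]

```text
t: 16.9
tcp_pos: [509.5, 122.4, 314.5]
ee_rot: [0.999, 0.043, 0.0, 0.0]
ft_force: [0.5, 0.4, -2.2]
grip_width: 0.157
finger_force: 30.0
```

arm_command:
  motion:
    - [-0.02, -0.1, 0, 0, 0, 0]
    - [-0.04, -0.2, 0, 0, 0, 0]
    - [-0.06, -0.3, 0, 0, 0, 0]
    - [-0.08, -0.4, 0, 0, 0, 0]
    - [-0.1, -0.5, 0, 0, 0, 0]
    - [-0.12, -0.6, 0, 0, 0, 0]
    - [-0.14, -0.7, 0, 0, 0, 0]
    - [-0.16, -0.8, 0, 0, 0, 0]
    - [-0.18, -0.9, 0, 0, 0, 0]
    - [-0.2, -1, 0, 0, 0, 0]

```text
t: 17.73
tcp_pos: [493.4, 42.5, 314.3]
ee_rot: [0.999, 0.043, 0.0, -0.0]
ft_force: [0.1, -0.5, -2.2]
grip_width: 0.152
finger_force: 30.0
```

arm_command:
  motion:
    - [-0.03, -0.1, 0, 0, 0, -0.012]
    - [-0.06, -0.2, 0, 0, 0, -0.024]
    - [-0.09, -0.3, 0, 0, 0, -0.036]
    - [-0.12, -0.4, 0, 0, 0, -0.048]
    - [-0.15, -0.5, 0, 0, 0, -0.06]
    - [-0.18, -0.6, 0, 0, 0, -0.072]
    - [-0.21, -0.7, 0, 0, 0, -0.084]
    - [-0.24, -0.8, 0, 0, 0, -0.096]
    - [-0.27, -0.9, 0, 0, 0, -0.108]
    - [-0.3, -1, 0, 0, 0, -0.116]

```text
t: 18.57
tcp_pos: [469.3, -37.6, 314.3]
ee_rot: [0.99, -0.141, -0.0, 0.0]
ft_force: [-0.4, 0.5, -1.5]
grip_width: 0.158
finger_force: 30.0
```

arm_command:
  motion:
    - [-0.03, -0.1, 0, 0, 0, 0]
    - [-0.06, -0.2, 0, 0, 0, 0]
    - [-0.09, -0.3, 0, 0, 0, 0]
    - [-0.12, -0.4, 0, 0, 0, 0]
    - [-0.15, -0.5, 0, 0, 0, 0]
    - [-0.18, -0.6, 0, 0, 0, 0]
    - [-0.21, -0.7, 0, 0, 0, 0]
    - [-0.24, -0.8, 0, 0, 0, 0]
    - [-0.27, -0.9, 0, 0, 0, 0]
    - [-0.3, -1, 0, 0, 0, 0]

```text
t: 19.4
tcp_pos: [445.4, -117.6, 314.3]
ee_rot: [0.99, -0.139, 0.0, 0.0]
ft_force: [0.2, 0.2, -1.9]
grip_width: 0.159
finger_force: 30.0
```

arm_command:
  motion:
    - [-0.02, -0.1, -0.02, 0, 0, 0]
    - [-0.04, -0.2, -0.06, 0, 0, 0]
    - [-0.07, -0.3, -0.1, 0, 0, 0]
    - [-0.1, -0.4, -0.2, 0, 0, 0]
    - [-0.12, -0.5, -0.3, 0, 0, 0]
    - [-0.15, -0.6, -0.4, 0, 0, 0]
    - [-0.18, -0.7, -0.5, 0, 0, 0]
    - [-0.2, -0.8, -0.6, 0, 0, 0]
    - [-0.22, -0.9, -0.7, 0, 0, 0]
    - [-0.24, -1, -0.8, 0, 0, 0]

```text
t: 20.23
tcp_pos: [426.2, -197.5, 249.3]
ee_rot: [0.99, -0.139, -0.0, -0.0]
ft_force: [-0.4, 0.1, -2.2]
grip_width: 0.159
finger_force: 30.0
```

Run:
```python
from h import *
from scipy.spatial.transform import Rotation as R
t=bot.camera("top");s=bot.camera("side")
a=np.hstack([cv2.resize(s["color"][90:250,300:428],(400,500)),cv2.resize(t["color"][235:360,385:485],(400,500))])
cv2.imwrite("pics/hov.png",a[:,:,::-1]);st=bot.sense();m=R.from_quat(st["ee_rot"]).as_matrix();print(st["tcp_pos"],np.degrees(np.arctan2(m[1,1],m[0,1])))
for q in("bracket_foot","bracket_post","block_top"):
  for p in(s,t):print(q,[(np.round(r["point"],1).tolist(),round(r["p"],2)) for r in bot.spot_point(q,p)][:3])
```

```text
[ 425.40075553 -198.03728776  248.67515853] -106.06811600785933
bracket_foot [([373.1, 174.9], 0.82), ([343.7, 298.1], 0.78)]
bracket_foot [([288.1, 279.7], 0.8), ([450.8, 307.6], 0.7)]
bracket_post [([357.2, 266.6], 0.94), ([382.1, 143.1], 0.92)]
bracket_post [([289.7, 287.3], 0.98)]
block_top [([370.2, 202.3], 0.74)]
block_top [([442.7, 308.2], 0.93)]
```

View pics/hov.png

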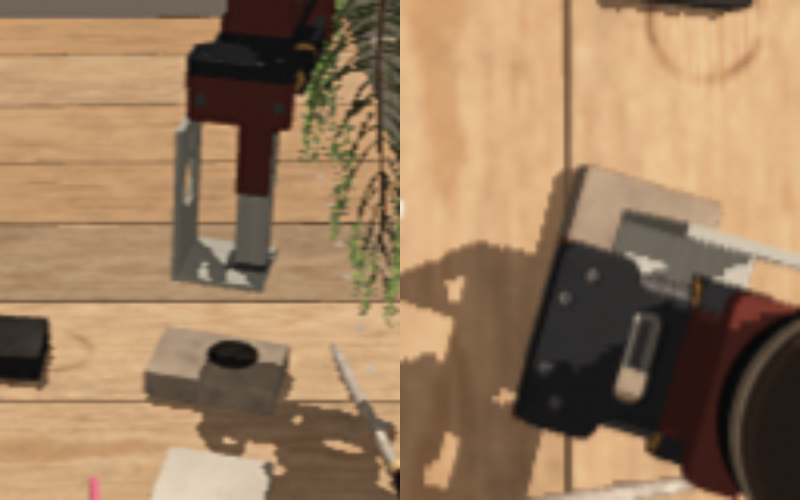

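The hover view shows the bracket upright in the gripper and parallel to the grey block (block at side (370,207)). I'll check the foot's offset to the block numerically.

Run:
```python
from h import *
np.set_printoptions(precision=1,suppress=True)
s=bot.camera("side")
g=lambda x,y:((x+.5)/3.125-.5+300,(y+.5)/3.125-.5+90)
c=np.array([426,-197.5]);ex=np.array([np.cos(np.radians(16)),-np.sin(np.radians(16))]);ey=np.array([-ex[1],ex[0]])
C=lambda a,b,z:np.array([*(c+ex*a+ey*b),z])
print("net foot@103",atz(s,(373.1,174.9),103),"expect",C(19,0,103))
# foot near corners (y+30 side): back x=52, front x=-14 relative to the post, underside z=103
for n,a,z,o in(("back",52,103,(173,280)),("front",-14,103,(265,292)),("platetop",52,218,(181,131)),("posttop",0,208,None)):
    print(n,proj(s,C(a,30,z)),g(*o) if o else "")
B=np.array([444.6,-201.7])
for a,b,o in((-50,34,(278,412)),(50,34,(145,372)),(50,-34,(170,328)),(-50,-34,(290,346))):
    z=0 if 0 else 24
    print("block",proj(s,np.array([*(B+ex*a+ey*b),24])),g(*o))
```

```text
net foot@103 [ 438.9 -197.6  103. ] expect [ 444.3 -202.7  103. ]
back [353.3 178.2] (355.02, 179.26)
front [382.2 182.4] (384.46, 183.1)
platetop [354.8 130.2] (357.58, 131.57999999999998)
posttop [379.1 137.6] 
block [386.7 214.1] (388.62, 221.5)
block [344.8 207.4] (346.06, 208.7)
block [352.  192.5] (354.06, 194.62)
block [392.1 198.6] (392.46, 200.38)
```

arm_command:
  motion:
    - [0.012, 0.012, -0.12, 0, 0, 0]
    - [0.012, 0.012, -0.25, 0, 0, 0]
    - [0.012, 0.012, -0.38, 0, 0, 0]
    - [0.012, 0.012, -0.5, 0, 0, 0]
    - [0.012, 0.012, -0.62, 0, 0, 0]
    - [0.012, 0.012, -0.74, 0, 0, 0]
    - [0.012, 0.012, -0.84, 0, 0, 0]
    - [0.012, 0.012, -0.9, 0, 0, 0]
    - [0.012, 0.012, -0.94, 0, 0, 0]
    - [0.012, 0.012, -0.96, 0, 0, 0]

```text
t: 21.52
tcp_pos: [427.3, -195.8, 173.0]
ee_rot: [0.99, -0.139, -0.0, -0.0]
ft_force: [0.4, -0.1, -2.7]
grip_width: 0.161
finger_force: 30.0
```

arm_command:
  motion:
    - [0, 0, -0.004, 0, 0, 0]
    - [0, 0, -0.008, 0, 0, 0]
    - [0, 0, -0.012, 0, 0, 0]
    - [0, 0, -0.016, 0, 0, 0]
    - [0, 0, -0.02, 0, 0, 0]
    - [0, 0, -0.024, 0, 0, 0]
    - [0, 0, -0.024, 0, 0, 0]
    - [0, 0, -0.024, 0, 0, 0]
    - [0, 0, -0.024, 0, 0, 0]
    - [0, 0, -0.024, 0, 0, 0]

```text
t: 22.35
tcp_pos: [427.4, -195.8, 171.6]
ee_rot: [0.99, -0.139, 0.0, 0.0]
ft_force: [1.3, -0.1, -1.8]
grip_width: 0.158
finger_force: 30.0
```

Not yet in contact; down about 2 mm more.

arm_command:
  motion:
    - [0, 0, -0.004, 0, 0, 0]
    - [0, 0, -0.008, 0, 0, 0]
    - [0, 0, -0.012, 0, 0, 0]
    - [0, 0, -0.016, 0, 0, 0]
    - [0, 0, -0.02, 0, 0, 0]
    - [0, 0, -0.02, 0, 0, 0]
    - [0, 0, -0.02, 0, 0, 0]
    - [0, 0, -0.02, 0, 0, 0]
    - [0, 0, -0.02, 0, 0, 0]
    - [0, 0, -0.02, 0, 0, 0]

```text
t: 23.18
tcp_pos: [427.4, -195.8, 170.4]
ee_rot: [0.99, -0.139, 0.0, 0.0]
ft_force: [-2.3, 0.6, 5.3]
grip_width: 0.16
finger_force: 30.0
```

Contact. Release, then go up.

arm_command:
  motion:
    - [0, 0, 0, 0, 0, 0]
    - [0, 0, 0, 0, 0, 0]
    - [0, 0, 0, 0, 0, 0]
    - [0, 0, 0, 0, 0, 0]
    - [0, 0, 0, 0, 0, 0]
    - [0, 0, 0, 0, 0, 0]
    - [0, 0, 0, 0, 0, 0]
    - [0, 0, 0, 0, 0, 0]
    - [0, 0, 0, 0, 0, 0]
    - [0, 0, 0, 0, 0, 0]
  grip: 1

```text
t: 24.02
tcp_pos: [427.4, -195.8, 169.9]
ee_rot: [0.99, -0.139, 0.0, 0.0]
ft_force: [0.3, 0.2, 0.8]
grip_width: 0.877
finger_force: 0.0
```

arm_command:
  motion:
    - [0, 0, 0.1, 0, 0, 0]
    - [0, 0, 0.2, 0, 0, 0]
    - [0, 0, 0.3, 0, 0, 0]
    - [0, 0, 0.4, 0, 0, 0]
    - [0, 0, 0.5, 0, 0, 0]
    - [0, 0, 0.6, 0, 0, 0]
    - [0, 0, 0.7, 0, 0, 0]
    - [0, 0, 0.8, 0, 0, 0]
    - [0, 0, 0.9, 0, 0, 0]
    - [0, 0, 1, 0, 0, 0]

```text
t: 24.85
tcp_pos: [427.3, -195.8, 250.8]
ee_rot: [0.99, -0.139, 0.0, 0.0]
ft_force: [-0.3, -0.9, -0.2]
grip_width: 0.997
finger_force: 0.0
```

arm_command:
  motion:
    - [0, 0.1, 0.1, 0, 0, 0]
    - [0, 0.2, 0.2, 0, 0, 0]
    - [0, 0.3, 0.3, 0, 0, 0]
    - [0, 0.4, 0.4, 0, 0, 0]
    - [0, 0.5, 0.5, 0, 0, 0]
    - [0, 0.6, 0.6, 0, 0, 0]
    - [0, 0.7, 0.7, 0, 0, 0]
    - [0, 0.8, 0.8, 0, 0, 0]
    - [0, 0.9, 0.9, 0, 0, 0]
    - [0, 1, 1, 0, 0, 0]

```text
t: 25.68
tcp_pos: [427.4, -115.0, 330.8]
ee_rot: [0.99, -0.139, 0.0, 0.0]
ft_force: [0.7, 0.3, 0.5]
grip_width: 1.0
finger_force: 0.0
```

Run:
```python
from h import *
t=bot.camera("top");s=bot.camera("side");print(bot.sense()["t"])
a=np.hstack([cv2.resize(s["color"][100:340,210:430],(400,436)),cv2.resize(t["color"][240:349,390:490],(400,436))])
cv2.imwrite("pics/end.png",a[:,:,::-1])
```

```text
25.7833
```

View pics/end.png

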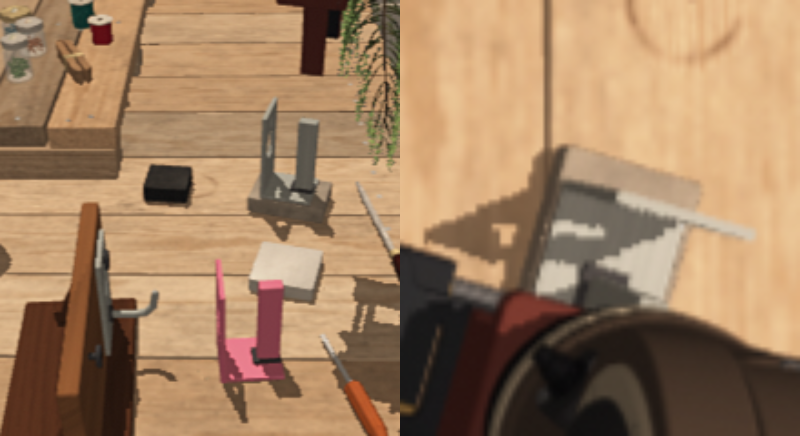

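The side crop shows the bracket standing upright and centred on the grey block (crop (290,190)). The hook hanger still hangs on its screw and the gripper is clear.

```bash
python3 -c "
from rig import bot
print(bot.job_done())"
```

```text
the job is handed in; nothing more can be done
None
```

The spool bracket is off the board and standing upright on its foot in the middle of the grey soldering block. The hook hanger is still on its screw, and the job was handed in at about 26 s of the 40 s allowed; no verdict came back.

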